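Clip the small shelf onto the slotted bench stand

TASK

Clip the small blue shelf onto the slotted stand: hook its two claws into the slots of the two uprights, then press it down until the orange spring catch snaps over it and locks it, and let go. Feel your way in and never force it, and leave the other things on the bench where they are.

Things in the scene. Friction and masses are not known exactly. Their poses are not given: they have to be found in the camera images.
- stand: Fixed stand: foot 140x130x10 mm, two aluminium uprights 24 mm wide, 4 mm thick, 170 mm high, 60 mm apart (centres). Origin: table level, on the uprights' front face, in the middle of the foot; x points to the back (the shelf hangs on the -x side), y along the foot, z up. Between the uprights is a 36 mm gap, open but for the catch and crossbars at z 40 to 52 and 156 to 170 mm.
- slots (a point): Nominal middle between the two slots on the uprights' front face, 134 mm above the table; axes as stand. Each upright has one slot, 8 mm wide, 44 mm high, 30 mm to either side. CAUTION: uprights, slots and catch are one frame that sits differently in its foot clamp each time: up to 12 mm to either side (y) and 5 mm up or down, not measured: find it by feel or sight. x and directions are true.
- shelf_rib (a point): Grip point of the loose blue shelf (200 to 300 g), which stands upright on its underside: on its central rib, 40 mm above the underside, 60 mm in front of the rear face. x points to the rear (as the claws do), y across, z up. Rib 12 mm thick (y), 6 to 94 mm in front of the rear face, 6 to 58 mm above the underside; grasp across it from above. Shelf plate 100x90x6 mm, rim 11 mm high.
- shelf_claws (a point): Middle between the shelf's two steel claws, on its rear face, 48 mm above the underside; axes as shelf_rib. Claws at y = -30 and +30 mm, 5 mm wide, reach 11 mm behind the rear face: tongue 52 to 62 mm above the underside, hook on its end (6 to 11 mm behind) down to 34 mm. They enter when this point is at the middle of the slots, shift included (8 mm up or down, 1.5 mm sideways to spare).
- shelf_back (a point): Middle of the shelf's lower rear edge; axes as shelf_rib. The claws enter with it 86 mm above the table; going down, at 73 mm the shelf's steel lug (16 wide, 12 long, 10 to 14 mm above the underside) meets the catch; released, the shelf hangs there or up to 7 mm lower; pressed on, it locks at 60 mm (all plus the frame's unmeasured shift). Locked it is at x = 0 of the stand, play 2 mm.
- press_pad (a point): Middle of the shelf's black press pad, on top of the back plate, 70 mm above the underside and 18 mm in front of the rear face; level, 44 mm wide (y), from 6 to 30 mm in front of the rear face. Press here, straight down, with the shut fingers. The uprights stand up to 40 mm higher than the pad, 18 mm behind this point.
- catch (a joint): Orange spring catch behind and between the uprights: how far it is pushed back, m; 0 at rest. While the shelf is pressed down from hanging (about 5 to 15 N), the lug pushes it back about 4 mm; it snaps back to 0 over the lug about 1.5 mm before the shelf comes to its hard stop on the slots' lower edges.
- immersion_oil: Bystander: small brown bottle with a black cap, 25x26x58 mm; origin at its underside.
- sample_cup: Bystander: white cup with a yellow lid, 66 mm across, 68 mm high; origin at its underside.
- stain_bottle: Bystander: clear bottle with violet contents and black cap, 48 mm across, 85 mm high; origin at its underside.
There are look-alikes about, which are no part of the job. There is more than one size of the part that bears shelf_rib; the job needs the larger.

How it is judged:
By the outcome, as a careful person would: the job done as asked, in the order asked, and still so for the second after the job is handed in, with the robot touching nothing.
It also fails if it takes over 72 s, if anything falls off the work surface, if the arm or the gripper's body presses on something with over 40 N, if the wrist force passes 120 N, or if a joint passes its speed limit or range.

ROBOT

A 6-joint arm with a two-finger parallel gripper is mounted at the origin on a cart in front of the work surface, level with it; the furniture and walls round the work are solid. World frame = base frame: x ahead of the robot, y to its left, z up, the work surface at z = 0. Lengths are in mm, angles in degrees, forces in N, time in s.
With the tool pointing down it reaches from about 350 to 850 mm from the base axis. Payload 8.1 kg.
Tool frame: the origin (TCP) lies midway between the tips of the shut fingers; the grasp point (between the pads) lies 19 mm behind it; z points along the fingers, y is the line along which they close (so a half turn about z gives the same grasp; the last joint's range is limited). The gripper opens to 85 mm and grips with 20 to 120 N. Pads are 22 mm wide; open, the fingers measure 114 mm over their backs; the gripper's body (76 mm by 85 mm) begins 54 mm behind the grasp point. The pads swing forward as they close: fully open they stand 13 mm farther back than shut.
Start: joints at [71.138, 7.471, 85.268, -0, 87.261, -4.893], TCP at [144.813, 582.267, 231.292] pointing down, gripper open.
Joint ranges: [-169.43, 169.43], [-51.17, 129.36], [1.28, 143.12], [-76.62, 256.62], [0, 156.53], [-152.29, 152.29]. Speed limits (degrees/s): [136.94, 136.94, 159.86, 180, 180, 180].

INTERFACE

Orientations are given as [roll, pitch, yaw] about the fixed x, y, z axes, in that order (R = Rz(yaw) Ry(pitch) Rx(roll)).
In Python, from bench import r gives the robot as it stands.
- The arm moves only by the tool send_rows, never from a script. Its argument "increments" is a list of rows, each a list of 6 numbers: the shift along the tool's x, y, z in mm, then the turn, a rotation vector about the tool's x, y, z in rad. A call has 1 to 5 rows; each row shifts and turns the commanded pose from where the row before left it, along the tool's axes as they then stand; what a row does not reach is not made up. A row lasts 1/8 s, in which the tool goes at most 62.5 mm and 10.7 degrees, less where a joint would pass 70% of its speed; a pose out of reach is approached as far as the arm can. A call is refused whole if a number of a shift passes 62.5 or a number of a turn 0.188, either way. A call with a gripper value outside its range is refused whole. "grip" is the closure, from -1 (fully open) to 1 (shut), set as the call begins (left out, the last holds). The fingers move at their own pace and stop on an object; "grip_force" is the grip in N (left out, the last holds). Time passes only in rows, so rows that do not move let the fingers close. It gives the time, the measured TCP pose, the force, the opening and the grip force at its end, in the units of the state.
- r.sense(): the state, without advancing time (a new reading comes with each control period).
- r.snapshot(name): name is "scene" or "top" or "wrist"; returns a dict with "img" (384x512x3 uint8, blue, green, red), "z_map" (384x512 float32, mm along the optical axis (not along the pixel's ray), 0 where there is no reading), "fx", "fy", "cx", "cy" (pixels), "view" (4x4, takes a point from world to camera coordinates). Camera axes: x right, y down, z forward; pixel columns grow to the right and rows downward; lengths in mm; the calibration is good to about 2 mm. A picture is of the moment at which its call begins.
- r.hand_in(): hands the job in; it is judged then, once.
The state is a dict: "time": time; "joint_pos": joint angles; "qd": joint speeds; "joint_efforts": joint torques, N m; "tool_pos": TCP position; "tcp_rot": TCP orientation; "ft_force": force on the tool from outside, world axes, zero at the start; "wrist_torque": the same for the moment, N m; "finger_gap": finger opening in mm; "grip_force": force on a finger pad.
Only numpy, scipy, OpenCV 4.12 (cv2) and the standard library are available. Lean on these libraries where they do the work, as an engineer would, in place of code of your own. Each camera call takes 0.05 s, during which the arm holds its last target. There are 200 camera calls.

## Working session

There is one attempt and no reset: what is moved stays moved. The work goes in short steps, Python scripts to look and compute and a tool call to move; the robot and the scene stay as the last step left them, time stands still between calls to the robot, and variables do not carry over. Pictures are saved under pics/ and viewed, at most 10 in all, crops included, and the job is handed in when it is done.

Besides the shell and the picture viewer there is one more tool, called after "Request:" as name(argument=value, ...), one argument or row to a line, values as JSON. send_rows: Moves the arm, as the interface text tells. Its arguments: {"type":"object","properties":{"increments":{"type":"array"},"grip":{"type":"number"},"grip_force":{"type":"number"}},"required":["increments"]}

```bash
mkdir -p pics; cat > h.py <<'E'
import numpy as np, cv2
from bench import r
def snap(n, save=None):
    s=r.snapshot(n)
    if save: cv2.imwrite('pics/'+save,s['img'])
    z=s['z_map']; v,u=np.mgrid[0:z.shape[0],0:z.shape[1]]
    P=np.stack([(u-s['cx'])/s['fx']*z,(v-s['cy'])/s['fy']*z,z,np.ones_like(z)],-1)
    W=(P@np.linalg.inv(np.array(s['view'])).T)[...,:3]
    W[z<=0]=np.nan
    return s['img'],W,s
E
python3 - <<'E'
from h import *
a,Wa,_=snap('scene'); b,Wb,_=snap('top')
np.savez('w.npz',a=a,Wa=Wa,b=b,Wb=Wb)
cv2.imwrite('pics/a.png',a);cv2.imwrite('pics/b.png',b)
print(r.sense())
E
```

```text
{'time': 0.1, 'joint_pos': array([ 7.11378297e+01,  7.51161868e+00,  8.53236993e+01,  1.37412957e-03,
        8.72607961e+01, -4.89370592e+00]), 'qd': array([ 0.00418856, -0.01703819, -0.13209728, -0.02713314, -0.06206118,
       -0.03241164]), 'joint_efforts': array([ 1.01398993e-03, -5.70960617e+01, -5.01936042e+01, -2.62006506e-04,
        8.27499374e-03,  1.19033475e-04]), 'tool_pos': array([144.64877707, 581.79395974, 230.33426917]), 'tcp_rot': array([-1.79904353e+02, -9.56668454e-03,  1.66031461e+02]), 'ft_force': array([-1.03163941, -0.5597716 ,  0.54312357]), 'wrist_torque': array([ 0.06799613, -0.00665759, -0.00700581]), 'grip_force': 0.0, 'finger_gap': 85.65310537059096}
```

View pics/a.png

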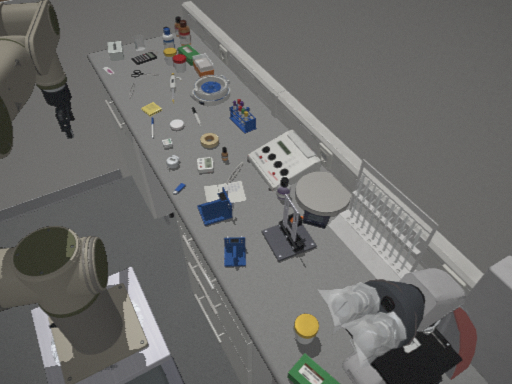

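View pics/b.png

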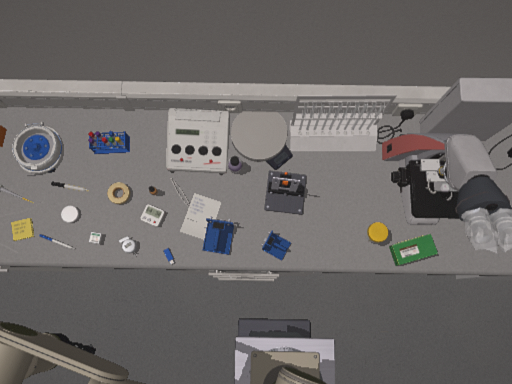

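The stand is at top (286,192). There are two blue shelves: top (219,237), about 30 px wide, and (277,245), about 22 px. The first looks like the larger one, so I'll confirm it with an enlarged crop and measurements.

```bash
python3 - <<'E'
from h import *
d=np.load('w.npz');b=d['b'];W=d['Wb']
c=np.concatenate([cv2.resize(b[210:265,190:300],None,fx=7,fy=5.2*7/5.2/1.3,interpolation=cv2.INTER_CUBIC),cv2.resize(b[165:220,230:340],None,fx=7,fy=5.38,interpolation=cv2.INTER_CUBIC)]); c=cv2.resize(c,(790,590)); cv2.imwrite('pics/c.png',c)
hsv=cv2.cvtColor(b,cv2.COLOR_BGR2HSV)
m=cv2.inRange(hsv,(100,120,30),(130,255,255))
for x0,x1 in((200,245),(258,296)):
    mm=np.zeros_like(m);mm[212:262,x0:x1]=m[212:262,x0:x1]
    P=W[mm>0];P=P[~np.isnan(P[:,0])]
    for lo,hi in((-5,25),(25,50),(50,65),(65,120)):
        Q=P[(P[:,2]>lo)&(P[:,2]<=hi)]
        if len(Q)>4: print(x0,lo,len(Q),Q.mean(0).round(),[np.round(k,1) for k in cv2.minAreaRect(Q[:,:2].astype(np.float32))],Q[:,2].max())
for (u,v) in((286,192),(270,180),(302,180),(305,210),(286,183),(280,180),(291,180)):print(u,v,W[v,u].round())
S=W[165:220,260:312].reshape(-1,3);
for lo,hi in((5,16),(120,165),(165,185)):
    Q=S[(S[:,2]>lo)&(S[:,2]<hi)]; print(lo,len(Q),Q.mean(0),cv2.minAreaRect(Q[:,:2].astype(np.float32)))
E
```

```text
200 -5 537 [463. 227.   7.] [array([467.3, 228.6]), array([88.4, 93.8]), np.float64(82.2)] 18.62704258906456
200 50 84 [466. 228.  58.] [array([471.4, 227.1]), array([82.4, 87.7]), np.float64(81.2)] 64.91520374955257
200 65 65 [508. 221.  70.] [array([500.2, 212.9]), array([77. , 69.6]), np.float64(24.0)] 78.78604496708067
258 -5 304 [442.  29.   5.] [array([445.3,  31.7]), array([70.3, 65.1]), np.float64(62.2)] 23.31546804765776
258 25 59 [445.  33.  43.] [array([443. ,  36.7]), array([65.2, 53.5]), np.float64(60.7)] 49.840189378030345
258 50 26 [461.  61.  54.] [array([457.7,  56.3]), array([20.8, 58.2]), np.float64(62.7)] 57.07459824117268
286 192 [625.   3.  31.]
270 180 [672.  56.   6.]
302 180 [671. -53.  19.]
305 210 [570. -64.   3.]
286 183 [643.   6.  82.]
280 180 [649.  27.  99.]
291 180 [630.  -3. 171.]
5 961 [619.42093189   5.9946175    9.84729407] ((631.9264526367188, 2.0232696533203125), (189.9862060546875, 175.84432983398438), 0.9934489130973816)
120 43 [632.43919406  13.66621916 143.20169675] ((632.3120727539062, 12.744377136230469), (82.87954711914062, 3.308027982711792), 84.14317321777344)
165 53 [633.15139656  11.82022327 172.25050671] ((633.5653076171875, 11.921367645263672), (80.74803161621094, 6.4621262550354), 81.75167846679688)
```

View pics/c.png

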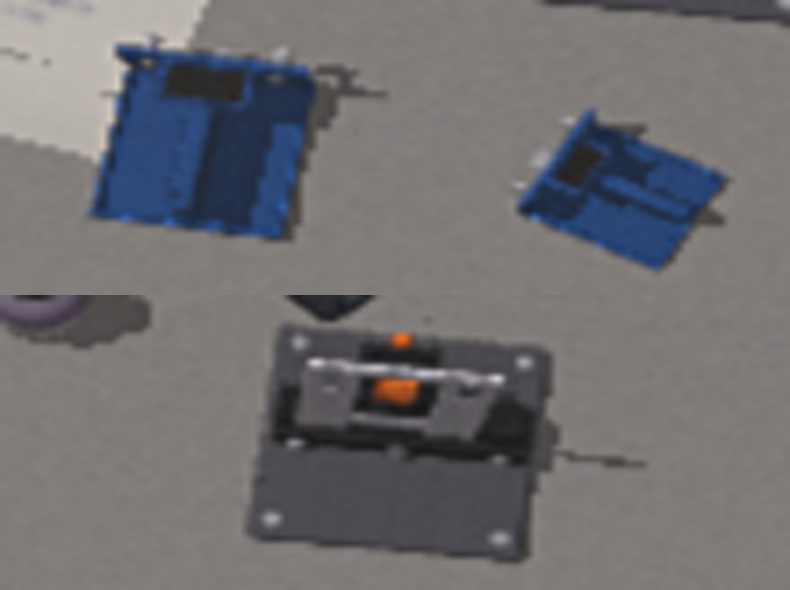

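The crop shows the larger shelf on the left at (205,140), with its pad and rear towards the stand. The smaller look-alike is at (620,190). Measured plates are about 90x94 and 65x70 mm, so the left one is the part to use. I'll move above it.

Request:
send_rows(
  increments=[
    [-43,-30,0,0,0,0],
    [-43,-30,0,0,0,0],
    [-43,-30,0,0,0,0],
    [-43,-30,0,0,0,0],
    [-43,-30,0,0,0,0],
  ],
  grip=0.0,
)

```text
time: 0.72
tool_pos: [317.9, 383.3, 230.9]
tcp_rot: [-180.0, -0.0, 166.0]
ft_force: [0.9, -0.0, 0.1]
finger_gap: 42.4
grip_force: 0.0
```

Request:
send_rows(
  increments=[
    [-43,-30,0,0,0,0],
    [-43,-30,0,0,0,0],
    [-43,-30,0,0,0,0],
    [-43,-30,0,0,0,-0.107],
    [0,0,0,0,0,0],
  ],
)

```text
time: 1.35
tool_pos: [456.8, 224.0, 230.8]
tcp_rot: [-179.9, -0.0, 172.0]
ft_force: [-0.4, 0.2, 0.4]
finger_gap: 42.7
grip_force: 0.0
```

```bash
python3 - <<'E'
from h import *
b,W,s=snap('wrist','d.png')
np.savez('w2.npz',b=b,W=W)
q=r.sense();print(q['tool_pos'],q['tcp_rot'],q['finger_gap'],q['time'])
hsv=cv2.cvtColor(b,cv2.COLOR_BGR2HSV)
m=(cv2.inRange(hsv,(100,120,30),(130,255,255))>0)
for lo,hi in((2,9),(9,20),(50,63),(63,85)):
    k=(m&(W[...,2]>lo)&(W[...,2]<=hi)).astype(np.uint8)
    n,l,st,_=cv2.connectedComponentsWithStats(k)
    for i in range(1,n):
        if st[i,4]>60:
            Q=W[l==i];print(lo,st[i],Q.mean(0).round(1),[np.round(t,1) for t in cv2.minAreaRect(Q[:,:2].astype(np.float32))])
E
```

```text
[455.64260703 225.5173488  230.749274  ] [-1.79975935e+02 -6.07629926e-02  1.71939084e+02] 42.67023597079654 1.4
2 [381  78  32  39 590] [409.  388.8   7.6] [array([409.2, 389.4]), array([40.6, 18.4]), np.float64(28.2)]
2 [ 220  129   77   77 4518] [464.7 226.1   5.2] [array([467.4, 225.9]), array([87.8, 92.9]), np.float64(82.4)]
2 [  62  136   69   39 1327] [423.9  33.    4.2] [array([428.5,  39.9]), array([74.3, 32.1]), np.float64(63.4)]
2 [ 57 179  29  17 254] [458.8  -1.1   4. ] [array([ 4.588e+02, -1.000e-01]), array([31.5, 11. ]), np.float64(62.4)]
9 [219 127  78  53 287] [431.6 234.6  10.2] [array([449.1, 228.5]), array([88.2, 60.8]), np.float64(81.9)]
9 [ 61 161  46  17 161] [437.3  26.4  14.6] [array([437.8,  27.4]), array([51.9,  1.4]), np.float64(62.4)]
9 [114 177  10  29  76] [470.3  59.1  14.7] [array([469.5,  59.5]), array([ 1.2, 35.3]), np.float64(62.0)]
50 [253 137  12  65 718] [456.6 227.4  56.7] [array([458. , 227.5]), array([11.2, 66.4]), np.float64(81.8)]
50 [ 84 164  30  56 351] [454.8  61.2  51.3] [array([455.7,  54.7]), array([22.8, 64.8]), np.float64(62.0)]
63 [217 202  84  27 782] [505.4 219.5  68.3] [array([502. , 221.4]), array([86. , 28.4]), np.float64(81.9)]
```

View pics/d.png

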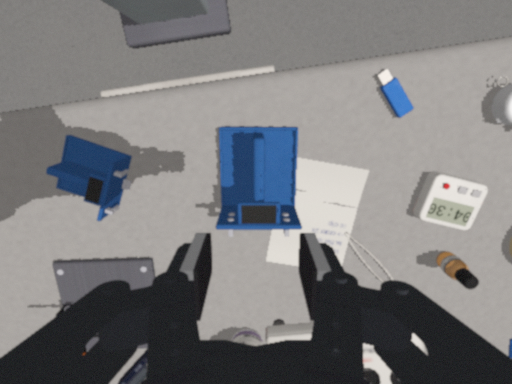

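The view shows the shelf at (258,178) with its rib along column 259 and its pad at (259,214). Its yaw is -8.1°, and the grip point is about (459,227). I'll go down and grasp.

Request:
send_rows(
  increments=[
    [-3.7,1,50,0,0,-0.002],
    [0,0,55,0,0,0],
    [0,0,50,0,0,0],
    [0,0,35,0,0,0],
    [0,0,18,0,0,0],
  ],
)

```text
time: 2.02
tool_pos: [456.6, 227.8, 20.9]
tcp_rot: [-179.9, -0.2, 172.3]
ft_force: [1.0, 0.3, 0.3]
finger_gap: 42.2
grip_force: 0.0
```

Request:
send_rows(
  increments=[
    [0,0,0,0,0,0],
    [0,0,0,0,0,0],
    [0,0,0,0,0,0],
    [0,0,0,0,0,0],
    [0,0,0,0,0,0],
  ],
  grip=1,
  grip_force=60,
)

```text
time: 2.65
tool_pos: [460.0, 227.9, 24.7]
tcp_rot: [179.9, 0.1, 172.3]
ft_force: [-1.2, 1.2, 5.4]
finger_gap: 11.1
grip_force: 60.8
```

Request:
send_rows(
  increments=[
    [0,0,-15,0,0,0],
    [0,0,-40,0,0,0],
    [0,0,-55,0,0,0],
    [0,0,-55,0,0,0],
    [-33,-2,-50,0,0,0],
  ],
)

```text
time: 3.28
tool_pos: [490.4, 221.2, 241.3]
tcp_rot: [180.0, 0.0, 172.4]
ft_force: [1.2, -0.1, -2.2]
finger_gap: 11.0
grip_force: 59.4
```

Request:
send_rows(
  increments=[
    [-40,-3,-13,0,0,0],
    [-40,-4,0,0,0,0],
    [-20,0,0,0,0,0],
    [0,0,0,0,0,0],
    [0,0,0,0,0,0],
  ],
)

```text
time: 3.9
tool_pos: [588.8, 200.6, 251.4]
tcp_rot: [-180.0, -0.0, 172.3]
ft_force: [-0.2, -0.6, -2.6]
finger_gap: 11.1
grip_force: 59.4
```

```bash
python3 - <<'E'
from h import *
q=r.sense();print(q['tool_pos'],q['tcp_rot'],q['finger_gap'],q['ft_force'])
b,W,s=snap('wrist'); 
t,Wt,_=snap('top'); a,Wa,_=snap('scene')
np.savez('w3.npz',b=b,W=W,t=t,Wt=Wt,a=a,Wa=Wa)
cv2.imwrite('pics/e.png',b)
for w in (W,Wt,Wa):
    k=(abs(w[...,0]-633)<12)&(abs(w[...,1]-12)<55)&(w[...,2]>60)&(w[...,2]<180)
    Q=w[k]
    for lo,hi in((60,100),(100,160),(160,180)):
        P=Q[(Q[:,2]>lo)&(Q[:,2]<hi)]
        if len(P)>5: print(lo,len(P),P.mean(0),[np.round(t,1) for t in cv2.minAreaRect(P[:,:2].astype(np.float32))],np.percentile(P[:,2],95))
E
```

```text
[588.77766767 200.63696534 251.39115241] [-1.79992314e+02 -4.59974274e-02  1.72282161e+02] 11.138794862471814 [-0.21777563 -0.60391356 -2.57639797]
60 1163 [633.14111864   7.08449971  82.81775333] [array([637.7,   9.1]), array([84.5, 17.1]), np.float64(84.1)] 97.21274046502182
100 1594 [630.92206346  11.70394039 130.45415278] [array([631.6,   9.6]), array([85.2,  5. ]), np.float64(84.2)] 157.33030356984992
160 969 [631.80857613  20.54837203 167.9584196 ] [array([632.2,  17.4]), array([69.2,  5.5]), np.float64(85.0)] 172.76504482014755
60 77 [635.73202253   9.32012996  84.20356215] [array([637.8,  10.8]), array([81.8, 14.6]), np.float64(84.0)] 97.64053296229955
100 65 [632.99437653  12.92616127 125.59267821] [array([636.9,  12.3]), array([82.8, 11.6]), np.float64(84.4)] 158.6409142459182
160 60 [633.01528573  12.75791469 171.3445098 ] [array([633.5,  12. ]), array([80.7,  6. ]), np.float64(83.2)] 179.08337313782562
60 104 [633.8249456   10.13890005  82.77753006] [array([636.3,   8.1]), array([84.8, 14.7]), np.float64(83.0)] 97.27198393460226
100 115 [631.92562858   7.28077128 129.22674856] [array([636.2,   8. ]), array([84.1, 14.2]), np.float64(84.4)] 157.54689721356084
160 66 [631.65676104   7.6240048  170.11026815] [array([632. ,   8.5]), array([82.,  7.]), np.float64(85.1)] 176.1417888417481
```

View pics/e.png

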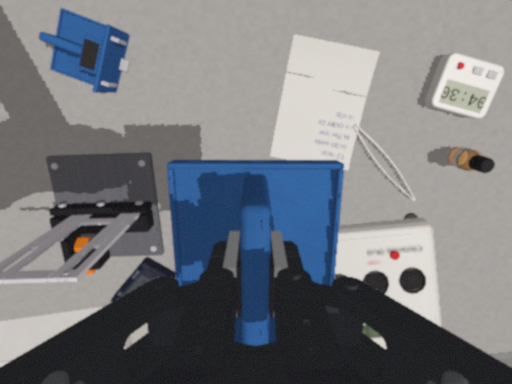

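The view shows the stand at (90,220) with its uprights leaning left in perspective. I'll fit the front plane, the slot edges and the top from this cloud.

```bash
python3 - <<'E'
from h import *
d=np.load('w3.npz')
for n in('W','Wa'):
    w=d[n]
    k=(abs(w[...,0]-632)<14)&(abs(w[...,1]-12)<55)&(w[...,2]>105)&(w[...,2]<150)
    Q=w[k]
    # front-face points: robust line x=f(y)
    vx,vy,x0,y0=cv2.fitLine(Q[:,:2].astype(np.float32),cv2.DIST_WELSCH,0,.01,.01).ravel()
    yaw=np.degrees(np.arctan2(-vx*np.sign(vy),abs(vy)))
    for ya in (yaw,):
        c,s=np.cos(np.radians(ya)),np.sin(np.radians(ya))
        k2=(abs(w[...,0]-632)<25)&(abs(w[...,1]-12)<60)&(w[...,2]>20)&(w[...,2]<185)
        P=w[k2]; X=c*P[:,0]+s*P[:,1]; Y=-s*P[:,0]+c*P[:,1]; Z=P[:,2]
        xf=np.median(X[(Z>105)&(Z<150)]); f=(abs(X-xf)<3.5)
        print(n,'yaw',ya,'line@',x0,y0,'Xf',xf)
        g=f&(Z>60)&(Z<108); h,e=np.histogram(Y[g],bins=np.arange(Y.min()//2*2,Y.max()+2,2)); print('low Y',int(e[0]),h)
        g=f&(Z>115)&(Z<150); h,e=np.histogram(Y[g],bins=np.arange(Y.min()//2*2,Y.max()+2,2)); print('slot Y',int(e[0]),h)
        g=f&(Z>100); print('Y ext',np.percentile(Y[g],[.5,99.5]),'ztop',np.percentile(Z[f],[98,99.5]))
        h,e=np.histogram(Z[f],bins=np.arange(20,184,4)); print('Z',h)
# foot
w=d['W'];k=(abs(w[...,2]-10)<2.5)&(abs(w[...,0]-625)<90)&(abs(w[...,1])<95)
k=cv2.morphologyEx(k.astype(np.uint8),cv2.MORPH_OPEN,np.ones((5,5)));
print('foot',cv2.minAreaRect(w[k>0][:,:2].astype(np.float32)))
# held shelf: plate extents
hsv=cv2.cvtColor(d['b'],cv2.COLOR_BGR2HSV);m=cv2.inRange(hsv,(100,120,30),(130,255,255))>0
k=m&(w[...,2]>215)&(w[...,2]<250)&(w[...,1]>100);Q=w[k];print('plate',np.percentile(Q[:,2],[1,10,50]),cv2.minAreaRect(Q[:,:2].astype(np.float32)))
k=m&(w[...,2]>270)&(w[...,1]>100);Q=w[k];print('rib',len(Q),np.median(Q[:,2]),cv2.minAreaRect(Q[:,:2].astype(np.float32)))
E
```

```text
W yaw -5.791465 line@ 630.5718 10.128825 Xf 626.1533689201789
low Y 14 [  0   0   0   0   0   0   0   0   7  27  39  36  30  31  38  39  29  31
  39  36 103   1   4   2   0   0   0   0   0   0   0   0   0   0   0   0
   0   0  11  30  33  36  35  32  37  34  37  32  33  39  76   0   0   0
   0   0]
slot Y 14 [  0   0   0   0   0   0   0   0   5  30  36  50 115   7   0   0   7  36
  35  46 114   3   0   0   0   0   0   0   0   0   0   0   0   0   0   0
   0   0   9  37  38  43  97   1   0   2  13  37  34  46  89   0   0   0
   0   0]
Y ext [ 32.4087791  115.50814674] ztop [172.5568152  173.08879682]
Z [  8  34 255 183  51  60  81 105 158  69  64  68  76  70  71  79  82  86
  86  84 100  91  98 136  93 100  96 100 113 109 113 121 123  92 100 219
 227 328 189   0]
Wa yaw -5.818554 line@ 631.5727 6.6210666 Xf 627.6399915405634
low Y 14 [0 0 0 0 0 0 0 0 5 7 3 3 3 3 1 7 2 5 2 3 3 0 0 0 0 0 0 0 0 0 0 0 0 0 0 3 1
 0 5 4 6 2 4 4 2 3 2 3 5 2 3 0 0 0 0 0]
slot Y 14 [0 0 0 0 0 0 0 0 4 5 3 2 2 1 0 1 4 7 2 1 2 1 0 0 0 0 0 0 0 0 0 0 0 0 0 0 0
 1 5 3 3 0 3 0 0 0 4 2 6 3 0 0 0 0 0 0]
Y ext [ 30.89977879 114.0518888 ] ztop [174.36725779 177.03355833]
Z [ 0  2 19 20 19  7 10 10 13 15  4  8  7  9  8  8 10  8  9  9  7  9  6  6
  7 10  6  6 10  8  6  7  6  7  8  6 16 15 24  4]
foot ((628.9111328125, 1.502044677734375), (128.6161651611328, 138.1912384033203), 83.99937438964844)
plate [230.24520158 231.0573945  231.97296764] ((595.7162475585938, 199.72607421875), (89.70518493652344, 95.7658920288086), 82.11308288574219)
rib 4504 283.3842497101506 ((586.54443359375, 200.71115112304688), (52.73713302612305, 52.52866744995117), 38.04201126098633)
```

Request:
send_rows(
  increments=[
    [0,0,0,0,0,-0.033],
    [10,-45,0,0,0,0],
    [10,-50,0,0,0,0],
    [9,-50,0,0,0,0],
    [0,-40,0,0,0,0],
  ],
)

```text
time: 4.68
tool_pos: [541.0, 18.0, 251.6]
tcp_rot: [-180.0, 0.0, 174.2]
ft_force: [0.3, -0.4, -1.6]
finger_gap: 11.0
grip_force: 59.5
```

Request:
send_rows(
  increments=[
    [0,0,45,0,0,0],
    [0,0,50,0,0,0],
    [0,0,30,0,0,0],
    [0,0,14,0,0,0],
    [0,0,0,0,0,0],
  ],
)

```text
time: 5.3
tool_pos: [541.5, 19.6, 112.0]
tcp_rot: [-180.0, -0.1, 174.2]
ft_force: [0.0, 0.4, -2.2]
finger_gap: 11.1
grip_force: 59.6
```

```bash
python3 - <<'E'
from h import *
for i in range(3):
    a,Wa,_=snap('scene'); q=r.sense();print(q['tool_pos'].round(1),q['tcp_rot'].round(2),q['finger_gap'],q['ft_force'].round(1))
t,Wt,_=snap('top')
np.savez('w4.npz',t=t,Wt=Wt,a=a,Wa=Wa)
c,s=np.cos(np.radians(-5.85)),np.sin(np.radians(-5.85))
f=lambda im,x,y,w,h:cv2.resize(im[y:y+h,x:x+w],(395,590),interpolation=cv2.INTER_CUBIC)
cv2.imwrite('pics/f.png',np.hstack([f(a,230,180,90,134)[:, :],f(t,255,165,70,104)]))
for n,w in(('scene',Wa),('top',Wt)):
    X=c*w[...,0]+s*w[...,1]-626.2;Y=-s*w[...,0]+c*w[...,1]-73.6;Z=w[...,2]
    k=(abs(Y)<70)&(X>-40)&(X<-22)&(Z>148)&(Z<170); print(n,'shelf back top',k.sum(),np.percentile(Y[k],[2,50,98]) if k.any() else 0,np.percentile(X[k],[2,98]) if k.any() else 0,np.percentile(Z[k],[50]) if k.any() else 0)
    k=(abs(Y)<60)&(X>-4)&(X<8)&(Z>160)&(Z<180); print('stand top',k.sum(),np.percentile(Y[k],[2,98]),np.percentile(X[k],[5,95]),np.median(Z[k]))
E
```

```text
[542.4  19.5 113.3] [1.800e+02 6.000e-02 1.742e+02] 10.971062244719032 [ 0.4  0.8 -2.1]
[543.1  19.5 114. ] [1.800e+02 1.400e-01 1.742e+02] 11.203450368750664 [ 0.4  0.5 -2. ]
[543.3  19.5 114.3] [179.99   0.18 174.19] 11.294476583269402 [ 0.3 -0.3 -1.7]
scene shelf back top 86 [-44.0877457   -8.31472986  34.66840996] [-39.39656764 -23.95884078] [159.02814601]
stand top 69 [-42.21825387  38.76877074] [-0.36430495  4.48037543] 170.12581930020121
top shelf back top 0 0 0 0Traceback (most recent call last):
  File "<stdin>", line 12, in <module>
    return _quantile_unchecked(
        a, q, axis, out, overwrite_input, method, keepdims, weights)
    return _ureduce(a,
                    func=_quantile_ureduce_func,
    ...<5 lines>...
                    overwrite_input=overwrite_input,
                    method=method)
    r = func(a, **kwargs)
    result = _quantile(arr,
                       quantiles=q,
    ...<2 lines>...
                       out=out,
                       weights=wgt)
    slices_having_nans = np.isnan(arr[-1, ...])
                                  ~~~^^^^^^^^^
IndexError: index -1 is out of bounds for axis 0 with size 0
```

View pics/f.png

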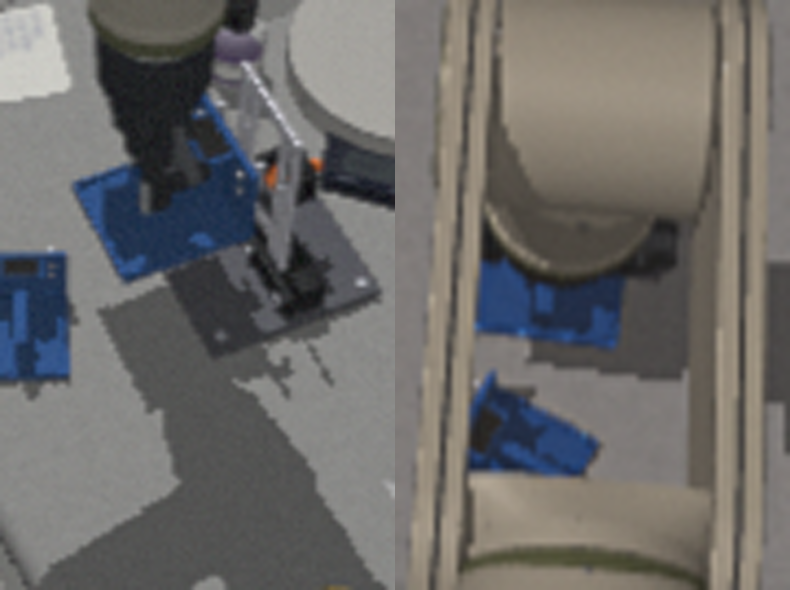

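The picture shows the shelf held upright in front of the stand at the right height, with its rear about 24 mm from the uprights. I'll feel my way in.

Request:
send_rows(
  increments=[
    [-4,0,0,0,0,0],
    [-3,0,0,0,0,0],
    [-2,0,0,0,0,0],
    [-2,0,0,0,0,0],
    [-1,0,0,0,0,0],
  ],
)

```text
time: 6.12
tool_pos: [553.9, 18.2, 112.2]
tcp_rot: [-180.0, -0.0, 174.2]
ft_force: [-0.2, 0.1, -2.0]
finger_gap: 10.9
grip_force: 59.6
```

Request:
send_rows(
  increments=[
    [-1,0,0,0,0,0],
    [-1,0,0,0,0,0],
    [-1,0,0,0,0,0],
    [-1,0,0,0,0,0],
    [0,0,0,0,0,0],
  ],
)

```text
time: 6.75
tool_pos: [557.9, 17.8, 112.3]
tcp_rot: [-180.0, 0.0, 174.2]
ft_force: [-0.6, 0.1, -2.4]
finger_gap: 11.2
grip_force: 59.6
```

Request:
send_rows(
  increments=[
    [-1,0,0,0,0,0],
    [-1,0,0,0,0,0],
    [-1,0,0,0,0,0],
    [0,0,0,0,0,0],
  ],
)

```text
time: 7.25
tool_pos: [560.9, 17.5, 112.3]
tcp_rot: [180.0, 0.0, 174.2]
ft_force: [-0.0, -0.5, -2.0]
finger_gap: 11.3
grip_force: 59.6
```

Request:
send_rows(
  increments=[
    [-1,0,0,0,0,0],
    [-1,0,0,0,0,0],
    [0,0,0,0,0,0],
  ],
)

```text
time: 7.62
tool_pos: [562.9, 17.3, 112.3]
tcp_rot: [-180.0, -0.0, 174.2]
ft_force: [-0.4, -0.7, -1.0]
finger_gap: 11.5
grip_force: 59.6
```

Request:
send_rows(
  increments=[
    [-1,0,0,0,0,0],
    [-1,0,0,0,0,0],
    [0,0,0,0,0,0],
  ],
)

```text
time: 8.0
tool_pos: [564.9, 17.1, 112.3]
tcp_rot: [-180.0, 0.0, 174.2]
ft_force: [0.9, 0.4, -2.3]
finger_gap: 11.5
grip_force: 59.6
```

Request:
send_rows(
  increments=[
    [-1,0,0,0,0,0],
    [-1,0,0,0,0,0],
    [0,0,0,0,0,0],
  ],
)

```text
time: 8.38
tool_pos: [566.9, 16.9, 112.3]
tcp_rot: [-180.0, 0.0, 174.2]
ft_force: [0.2, 0.7, -2.9]
finger_gap: 11.3
grip_force: 59.6
```

Request:
send_rows(
  increments=[
    [-1,0,0,0,0,0],
    [-1,0,0,0,0,0],
    [0,0,0,0,0,0],
  ],
)

```text
time: 8.75
tool_pos: [568.9, 16.7, 112.3]
tcp_rot: [-180.0, 0.0, 174.2]
ft_force: [0.4, -0.1, -2.3]
finger_gap: 11.2
grip_force: 59.6
```

Request:
send_rows(
  increments=[
    [-1,0,0,0,0,0],
    [0,0,0,0,0,0],
  ],
)

```text
time: 9.0
tool_pos: [569.9, 16.6, 112.3]
tcp_rot: [-180.0, 0.0, 174.2]
ft_force: [-0.0, -0.1, -2.5]
finger_gap: 11.2
grip_force: 59.6
```

Request:
send_rows(
  increments=[
    [-0.8,0,0,0,0,0],
    [-0.7,0,0,0,0,0],
    [0,0,0,0,0,0],
  ],
)

```text
time: 9.38
tool_pos: [570.9, 16.4, 112.2]
tcp_rot: [-180.0, -0.1, 174.2]
ft_force: [-3.0, -0.1, -1.1]
finger_gap: 11.3
grip_force: 59.8
```

```bash
python3 - <<'E'
from h import *
a,Wa,_=snap('scene');q=r.sense();print(q['tool_pos'].round(1),q['ft_force'].round(1))
cv2.imwrite('pics/g.png',cv2.resize(a[180:270,235:340],(800,600),interpolation=cv2.INTER_CUBIC))
E
```

```text
[570.9  16.4 112.1] [-3.5  0.1 -1.9]
```

View pics/g.png

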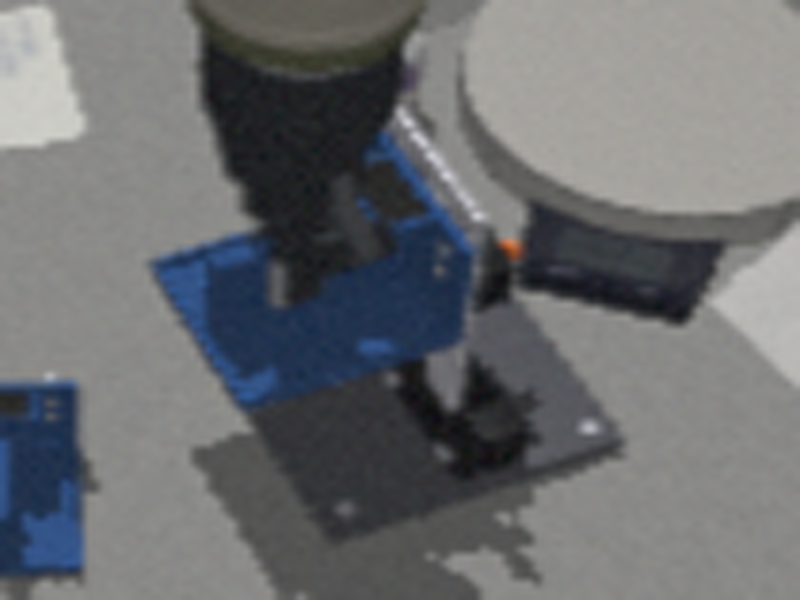

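The shelf back is flush against the uprights, at (470,240) in the crop, with light contact of 3.5 N and the claws in. Now I'll go down.

Request:
send_rows(
  increments=[
    [0.4,0,2,0,0,0],
    [0,0,2,0,0,0],
    [0,0,2,0,0,0],
    [0,0,1.5,0,0,0],
    [0,0,0,0,0,0],
  ],
)

```text
time: 10.05
tool_pos: [570.9, 16.4, 104.6]
tcp_rot: [-180.0, -0.0, 174.2]
ft_force: [-0.9, -0.2, -2.2]
finger_gap: 11.2
grip_force: 59.6
```

Request:
send_rows(
  increments=[
    [0,0,1,0,0,0],
    [0,0,1,0,0,0],
    [0,0,0,0,0,0],
  ],
)

```text
time: 10.42
tool_pos: [570.9, 16.5, 102.7]
tcp_rot: [180.0, -0.0, 174.2]
ft_force: [0.3, 0.6, -2.7]
finger_gap: 11.0
grip_force: 59.6
```

Request:
send_rows(
  increments=[
    [0,0,1,0,0,0],
    [0,0,1,0,0,0],
    [0,0,0,0,0,0],
  ],
)

```text
time: 10.8
tool_pos: [570.9, 16.5, 100.8]
tcp_rot: [180.0, 0.0, 174.2]
ft_force: [-1.1, 0.0, -1.3]
finger_gap: 11.2
grip_force: 59.8
```

Request:
send_rows(
  increments=[
    [0,0,1,0,0,0],
    [0,0,1,0,0,0],
    [0,0,0,0,0,0],
  ],
)

```text
time: 11.18
tool_pos: [570.9, 16.5, 99.3]
tcp_rot: [-180.0, 0.0, 174.2]
ft_force: [-5.2, 0.4, 5.4]
finger_gap: 11.2
grip_force: 60.7
```

The lug has met the catch at +7 N. I'll let go here so the shelf hangs, then rise.

Request:
send_rows(
  increments=[
    [0,0,-0.5,0,0,0],
    [0,0,0,0,0,0],
    [0,0,0,0,0,0],
    [0,0,0,0,0,0],
  ],
  grip=0.0,
)

```text
time: 11.68
tool_pos: [570.9, 16.5, 99.2]
tcp_rot: [-180.0, 0.0, 174.2]
ft_force: [0.0, 0.3, -0.3]
finger_gap: 42.9
grip_force: 0.0
```

Request:
send_rows(
  increments=[
    [0,0,-10,0,0,0],
    [0,0,-20,0,0,0],
    [0,0,-35,0,0,0],
    [0,0,-40,0,0,0],
    [0,0,0,0,0,0],
  ],
)

```text
time: 12.3
tool_pos: [573.9, 16.3, 210.9]
tcp_rot: [180.0, 0.6, 174.2]
ft_force: [0.8, -0.3, -0.5]
finger_gap: 42.5
grip_force: 0.0
```

```bash
python3 - <<'E'
from h import *
a,Wa,_=snap('scene');w,W,_=snap('wrist');q=r.sense();print(q['tool_pos'].round(1),q['ft_force'].round(1),q['finger_gap'])
cv2.imwrite('pics/i.png',np.hstack([cv2.resize(a[170:270,240:340],(400,400),interpolation=cv2.INTER_CUBIC),cv2.resize(w,(400,400))]))
c,s=np.cos(np.radians(-5.85)),np.sin(np.radians(-5.85))
for n,w in(('scene',Wa),('wrist',W)):
    X=c*w[...,0]+s*w[...,1];Y=-s*w[...,0]+c*w[...,1]-73.6;Z=w[...,2]
    X-=626.2
    k=(abs(Y)<15)&(X>-27)&(X<-9)&(Z>100)&(Z<165)
    if k.any():print(n,'pad z',k.sum(),np.percentile(Z[k],[10,50,90]))
    k=(abs(Y)<40)&(X>-85)&(X<-40)&(Z>60)&(Z<100)
    if k.any():print(n,'plate z',k.sum(),np.percentile(Z[k],[10,50,90]))
E
```

```text
[571.6  16.4 206.2] [ 0.2 -0.8 -0.2] 42.565311891090225
scene pad z 62 [104.6143502  142.18144201 145.77685779]
scene plate z 187 [74.73235072 78.31940255 92.63437297]
wrist pad z 891 [141.05990054 141.97853474 142.82850568]
wrist plate z 3625 [74.15789009 75.38671525 76.60743558]
```

View pics/i.png

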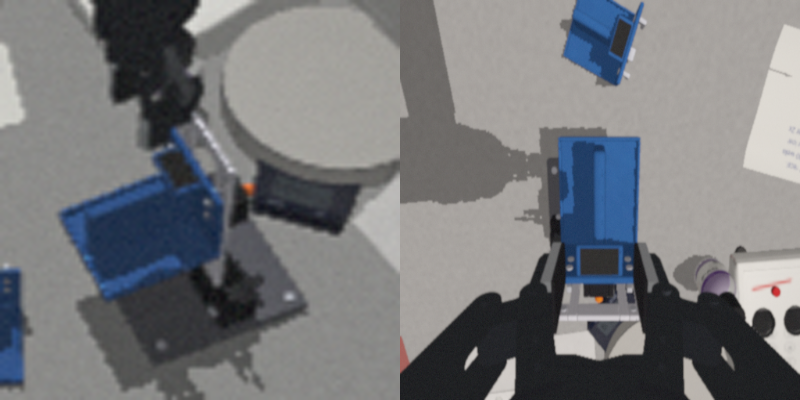

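The shelf hangs on the stand, with the pad at (600,262) in the right half and pad height about 142. I'll shut the fingers and press the pad.

Request:
send_rows(
  increments=[
    [-20,0,0,0,0,0],
    [-21.5,0,0,0,0,0],
    [0,0,0,0,0,0],
    [0,0,0,0,0,0],
    [0,0,0,0,0,0],
  ],
  grip=1,
)

```text
time: 13.02
tool_pos: [611.4, 12.4, 204.0]
tcp_rot: [-180.0, -0.0, 174.2]
ft_force: [0.2, 0.2, 0.4]
finger_gap: -0.3
grip_force: 0.0
```

Request:
send_rows(
  increments=[
    [0,0,25,0,0,0],
    [0,0,18,0,0,0],
    [0,0,8,0,0,0],
    [0,0,3,0,0,0],
    [0,0,0,0,0,0],
  ],
)

```text
time: 13.65
tool_pos: [612.4, 12.2, 150.7]
tcp_rot: [180.0, 0.0, 174.2]
ft_force: [-0.3, -0.1, 0.7]
finger_gap: 0.0
grip_force: 0.0
```

Request:
send_rows(
  increments=[
    [0,0,2,0,0,0],
    [0,0,1.5,0,0,0],
    [0,0,1.5,0,0,0],
    [0,0,1,0,0,0],
    [0,0,0,0,0,0],
  ],
)

```text
time: 14.28
tool_pos: [612.1, 12.2, 144.2]
tcp_rot: [-180.0, -0.0, 174.2]
ft_force: [0.2, 0.2, 0.8]
finger_gap: 0.0
grip_force: 0.0
```

Request:
send_rows(
  increments=[
    [0,0,1,0,0,0],
    [0,0,1,0,0,0],
    [0,0,1,0,0,0],
    [0,0,0,0,0,0],
  ],
)

```text
time: 14.78
tool_pos: [612.4, 12.3, 142.1]
tcp_rot: [180.0, 0.0, 174.2]
ft_force: [-2.1, 0.6, 5.7]
finger_gap: 0.1
grip_force: 2.5
```

Request:
send_rows(
  increments=[
    [0,0,1,0,0,0],
    [0,0,1,0,0,0],
    [0,0,0,0,0,0],
  ],
)

```text
time: 15.15
tool_pos: [612.6, 12.3, 140.4]
tcp_rot: [180.0, 0.1, 174.2]
ft_force: [-3.5, 0.4, 7.0]
finger_gap: 0.1
grip_force: 3.2
```

Request:
send_rows(
  increments=[
    [0,0,1,0,0,0],
    [0,0,1,0,0,0],
    [0,0,1,0,0,0],
    [0,0,0,0,0,0],
  ],
)

```text
time: 15.65
tool_pos: [611.9, 12.3, 135.8]
tcp_rot: [-180.0, -0.0, 174.2]
ft_force: [-0.3, -0.4, 0.8]
finger_gap: 0.1
grip_force: 0.0
```

Request:
send_rows(
  increments=[
    [0,0,1,0,0,0],
    [0,0,1,0,0,0],
    [0,0,0,0,0,0],
  ],
)

```text
time: 16.02
tool_pos: [612.0, 12.3, 134.1]
tcp_rot: [-180.0, -0.0, 174.2]
ft_force: [0.2, -0.6, -0.2]
finger_gap: 0.1
grip_force: 0.0
```

Request:
send_rows(
  increments=[
    [0,0,1,0,0,0],
    [0,0,1,0,0,0],
    [0,0,0,0,0,0],
  ],
)

```text
time: 16.4
tool_pos: [612.3, 12.3, 132.7]
tcp_rot: [180.0, 0.0, 174.2]
ft_force: [-1.0, 0.5, 3.6]
finger_gap: -0.2
grip_force: 2.0
```

Request:
send_rows(
  increments=[
    [0,0,1,0,0,0],
    [0,0,1,0,0,0],
    [0,0,0,0,0,0],
  ],
)

```text
time: 16.77
tool_pos: [612.4, 12.2, 132.4]
tcp_rot: [-180.0, 0.1, 174.2]
ft_force: [-7.7, 0.2, 15.8]
finger_gap: -0.1
grip_force: 7.6
```

Request:
send_rows(
  increments=[
    [0,0,0.5,0,0,0],
    [0,0,0,0,0,0],
  ],
)

```text
time: 17.02
tool_pos: [612.5, 12.3, 132.4]
tcp_rot: [-180.0, 0.1, 174.2]
ft_force: [-10.1, 0.5, 17.8]
finger_gap: -0.3
grip_force: 9.0
```

Request:
send_rows(
  increments=[
    [0,0,-3,0,0,0],
    [0,0,-15,0,0,0],
    [0,0,-40,0,0,0],
    [0,0,-45,0,0,0],
    [40,0,-10,0,0,0],
  ],
)

```text
time: 17.65
tool_pos: [575.2, 15.9, 247.7]
tcp_rot: [180.0, 0.4, 174.1]
ft_force: [-1.1, 0.3, -0.2]
finger_gap: -0.1
grip_force: 0.0
```

Request:
send_rows(
  increments=[
    [45,0,0,0,0,0],
    [0,0,0,0,0,0],
    [0,0,0,0,0,0],
  ],
)

```text
time: 18.02
tool_pos: [528.1, 20.8, 243.7]
tcp_rot: [180.0, 0.1, 174.2]
ft_force: [0.3, 0.5, 0.5]
finger_gap: -0.1
grip_force: 0.0
```

```bash
python3 - <<'E'
from h import *
a,Wa,_=snap('scene');w,W,_=snap('wrist');q=r.sense();print(q['tool_pos'].round(1),q['ft_force'].round(1),q['time'])
cv2.imwrite('pics/j.png',np.hstack([cv2.resize(a[170:270,240:340],(400,400),interpolation=cv2.INTER_CUBIC),cv2.resize(w[150:350,150:350],(400,400),interpolation=cv2.INTER_CUBIC)]))
c,s=np.cos(np.radians(-5.85)),np.sin(np.radians(-5.85))
old=np.load('w3.npz')
for n,w,im in(('scene',Wa,a),('wrist',W,w),('old scene',old['Wa'],old['a']),('old wrist',old['W'],old['b'])):
    X=c*w[...,0]+s*w[...,1]-626.2;Y=-s*w[...,0]+c*w[...,1]-73.6;Z=w[...,2]
    k=(abs(Y)<15)&(X>-27)&(X<-9)&(Z>100)&(Z<165)
    if k.any():print(n,'pad z',k.sum(),np.percentile(Z[k],[10,50,90]))
    k=(abs(Y)<40)&(X>-85)&(X<-40)&(Z>50)&(Z<90)
    if k.any():print(n,'plate z',k.sum(),np.percentile(Z[k],[10,50,90]))
    o=(cv2.inRange(cv2.cvtColor(im,cv2.COLOR_BGR2HSV),(3,150,100),(16,255,255))>0)&(abs(Y)<40)&(abs(X)<60)
    if o.any(): print(n,'orange',o.sum(),np.percentile(X[o],[5,50,95]).round(1),np.percentile(Z[o],[5,50,95]).round(1))
E
```

```text
[528.6  20.7 243.4] [-0.3  0.4  0.3] 18.125
scene pad z 52 [106.3770702  133.14993883 135.54062159]
scene plate z 186 [64.74522577 68.44242706 83.15895949]
scene orange 4 [44.9 45.1 46.4] [85.9 88.5 89.7]
wrist plate z 2498 [64.55251938 65.66278057 66.84564535]
old scene orange 11 [ 9.1 13.  46.2] [82.6 88.3 93.1]
old wrist orange 171 [ 7.7 11.5 44.5] [78.6 85.2 89.8]
```

View pics/j.png

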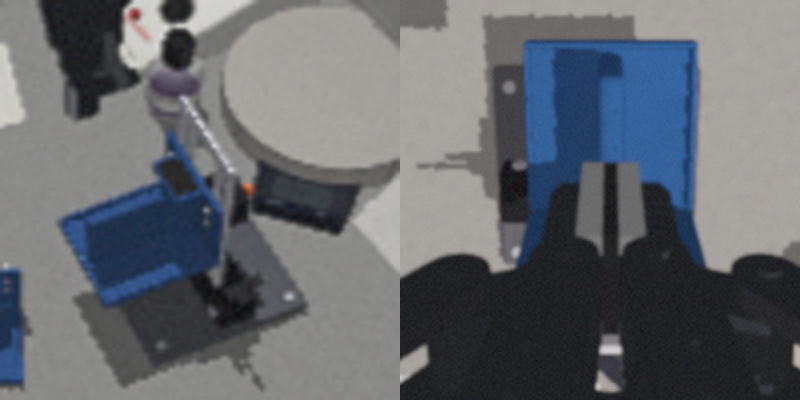

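The picture shows the shelf seated about 10 mm lower than when it hung. The orange catch knob at (248,188) is back at its rest position, and the arm is clear.

```bash
python3 -c "
from bench import r
print(r.hand_in())"
```

```text
the job is handed in; nothing more can be done
None
```

The larger blue shelf is hooked into both slots and pressed down to its hard stop; the orange catch looks back at rest over it (seen by camera, not pull-tested). The arm is clear, and the job was handed in at about 18 s.

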